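# Set the model vibrator to the third click

### The job

Set the intensity lever of the small plaster vibrator to step three: with a fingertip, push the lever tab all the way back to its off end first, then push it the other way through the clicks and stop where it rests in the third click, never letting it run on past the third. Only push the tab, do not pinch it or force it hard against its stop, leave the things standing round the vibrator where they are, and finish clear of everything.

Things in the scene. Friction and masses are not known exactly. Their poses are not given: they have to be found in the camera images.
- vibrator: Small white box-shaped laboratory vibrator, 130 (x) x 160 (y) x 45 mm high, fixed to the worktop. Origin: centre of its underside; z up, -x its front, where the lever is, +y towards the lever's off end. Its rear part (x from -7 to +63 mm) carries a ribbed black rubber plate, top 59 mm above the worktop. The lever's slot runs along y at x = -40 mm, deck 45 mm high.
- lever_tab (a point): Centre of the lever's upright flat tab: 18 mm (vibrator x) x 12 mm (vibrator y) x 40 mm high, black, standing up from the slot; this point is 72 mm above the worktop, the tab spans 52 to 92 mm. Axes parallel to the vibrator's. Push the tab's broad sides along the vibrator's y.
- off_mark (a point): The longest of six raised marks in front of the slot, 46 mm above the worktop: the lever tab stands beside it at off. The five short marks beyond it towards -y, 15 mm apart, show where the tab stands at clicks 1 to 5.
- intensity_lever (a joint): Lever travel in m: 0 = off, grows towards the vibrator's -y, 0.015 per click: third click 0.045, last (fifth) 0.075; hard stops at -0.002 and 0.077. Off and each click are sprung notches: about 4 N starts the lever out of one, the resistance fades to nothing near half-way (7.5 mm); just past that it drops by itself into the middle of the next. Starts between 0.010 and 0.035, mostly in click 1 or 2.
- lever_off_side (a point): Centre of the tab's flat upright side that faces the off end, 6 mm to +y of lever_tab. Pushing here raises the setting.
- lever_high_side (a point): Centre of the tab's opposite flat upright side, 6 mm to -y of lever_tab. Pushing here lowers the setting towards off.
- amber_dropper: Loose brown dropper bottle, 34 mm across, 109 mm high, upright beyond the +y end of the vibrator; origin at its underside. Leave it alone.
- powder_jar: Loose white powder jar, 41 mm across, 66 mm high, upright beyond the -y end of the vibrator; origin at its underside. Leave it alone.
- mouth_mirror: Loose mouth mirror, 114 mm long, lying along the front of the vibrator; origin at its underside. Leave it alone.

How it is judged:
On the way:
1. the lever has been pushed fully back to off (value of joint intensity_lever below 0.004 m), for 0.2 s.
At the end, for the whole second after the job is handed in: After having been at off, the lever rests in the third click: its travel is within 4 mm of 45 mm, and it is still (value of joint intensity_lever between 0.041 and 0.049 m and velocity of joint intensity_lever between -0.01 and 0.01 m/s); the robot touches nothing.
It fails at once if the lever ran past the third click (travel over 54 mm) (value of joint intensity_lever above 0.054 m).
It fails at once if the lever was pinched (fingers press on both halves of the tab at once) (contact force between each of intensity_lever_c1, intensity_lever_c2 and the fingers above 2 N).
It fails at once if the lever was forced (over 40 N) (contact force between any of intensity_lever_c1, intensity_lever_c2 and anything else above 40 N).
It fails at once if a bystander (dropper bottle, powder jar, mouth mirror) was moved by more than 15 mm, lifted or tipped (distance of any of amber_dropper, powder_jar, mouth_mirror from where it was at the start of the episode above 0.015 m or angle between any of amber_dropper, powder_jar's own z axis and vertical above 0.3 rad).
It also fails if it takes over 69 s, if anything falls off the work surface, if the arm or the gripper's body presses on something with over 40 N, if the wrist force passes 120 N, or if a joint passes its speed limit or range.

### The arm

A 6-joint arm with a two-finger parallel gripper is mounted at the origin on a cart in front of the work surface, level with it; the furniture and walls round the work are solid. World frame = base frame: x ahead of the robot, y to its left, z up, the work surface at z = 0. Lengths are in m, angles in rad, forces in N, time in s.
With the tool pointing down it reaches from about 0.3 to 0.875 m from the base axis. Payload 4.2 kg.
Tool frame: the origin (TCP) lies midway between the tips of the shut fingers; the grasp point (between the pads) lies 19 mm behind it (tcp_to_grasp is the distance from the TCP to the grasp point, in m); z points along the fingers, y is the direction in which the jaws open and shut (so a half turn about z gives the same grasp; the last joint's range is limited). The gripper opens to 85 mm and grips with 20 to 120 N. Pads are 22 mm wide; open, the fingers measure 114 mm over their backs; the gripper's body (76 mm by 85 mm) begins 54 mm behind the grasp point. The pads swing forward as they close: fully open they stand 13 mm farther back than shut.
Start: joints at [1.297, 0.32, 1.565, -0, 1.257, -0.02], TCP at [0.144, 0.557, 0.231] pointing down, gripper open.
Joint ranges: [-3.11, 3.11], [-0.84, 2.01], [0.21, 2.61], [-1.34, 4.49], [0.05, 2.63], [-2.56, 2.56]. Speed limits (rad/s): [2.57, 2.57, 3.14, 3.14, 3.14, 3.14].

### API

Orientations are given as [roll, pitch, yaw] about the fixed x, y, z axes, in that order (R = Rz(yaw) Ry(pitch) Rx(roll)).
In Python, from cell import * gives the robot as it stands.
- The arm moves only by the shell command python3 -m crank 'ROWS' [FORCE]. ROWS is JSON, a list of rows, each a list of 3 entries, a list of its own where there are three numbers: the shift along the tool's x, y, z in m, then the turn about the tool's z in rad, then the closure, from 0 (fully open) to 1 (shut). A call has 1 to 20 rows; each row is the pose to reach, as a shift and turn from the pose commanded when the call began, along the tool's axes at that moment; what a row does not reach only later rows make up. A row lasts 1/10 s, in which the tool goes at most 50 mm and 8.59 degrees, less where a joint would pass 70% of its speed; a pose out of reach is approached as far as the arm can. A call with a gripper value outside its range is refused whole. The fingers move at their own pace and stop on an object; FORCE is the grip in N (left out, the last holds). Time passes only in rows, so rows that repeat a pose let the fingers close. It gives the time, the measured TCP pose, the force and the opening at its end, in the units of the state.
- sense(): the state, without advancing time (a new reading comes with each control period).
- camera(name): name is "scene" or "top" or "wrist"; returns the picture (384x512x3 uint8, red, green, blue); there is no depth.
- camera_model(name): a dict with "fx", "fy", "cx", "cy" (pixels), "distortion" ([k1, k2, p1, p2, k3] as OpenCV has them; the pictures are not rectified), "R" (3x3) and "t" (3): a world point X has camera coordinates R X + t. Camera axes: x right, y down, z forward; pixel columns grow to the right and rows downward; lengths in m; the calibration is good to about 2 mm. A picture is of the moment at which its call begins: read the wrist's pose just before it. camera_model takes no time and is no camera call; for the wrist camera it gives the pose at the moment of the call.
- job_done(): hands the job in, once; it reports no verdict.
Trained networks look in the newest picture that a camera, given by its name, has taken for a name from the list of things; names that differ only in an ending like _2 or _b are one class to them, and where a whole thing is asked for, a point or a joint stands for the part that bears it (a point fixed in the world has none). Each returns a list of dicts, best first, with "p" (0 to 1); they miss things now and then, are a little off and sometimes report something else, mostly with a low value. They report only what shows in the picture. A call takes as long as a camera call.
- silhouettes(camera, label): "region" (384x512 bool, what is visible of it) and "centre" ([column, row] in pixels, amid what is visible of it).
The state is a dict: "t": time; "q": joint angles; "qd": joint speeds; "tau": joint torques, N m; "eef_pos": TCP position; "tcp_rot": TCP orientation; "contact_force": force on the tool from outside, world axes, zero at the start; "ft_torque": the same for the moment, N m; "finger_gap": finger opening in m.
Only numpy, scipy, OpenCV 4.12 (cv2) and the standard library are available. Lean on these libraries where they do the work, as an engineer would, in place of code of your own. Each camera call takes 0.05 s, during which the arm holds its last target.

## Working session

There is one attempt and no reset: what is moved stays moved. The work goes in short steps, Python scripts to look and compute and a shell command to move; the robot and the scene stay as the last step left them, time stands still between calls to the robot, and variables do not carry over. Pictures are saved under pics/ and viewed, and the job is handed in when it is done.

```bash
mkdir -p pics; ls; cat > h.py <<'E'
from cell import *
import numpy as np, cv2
def save(n,f):
    im=camera(n); cv2.imwrite(f,cv2.cvtColor(np.asarray(im),cv2.COLOR_RGB2BGR)); return im
E
python3 - <<'E'
from h import *
s=sense(); print({k:np.round(v,3).tolist() for k,v in s.items()})
for n in ["scene","top","wrist"]:
    save(n,f"pics/{n}0.png"); m=camera_model(n); print(n,m["fx"],m["cx"],m["cy"],np.round(m["R"],3).tolist(),np.round(m["t"],3).tolist())
    for l in ["vibrator","lever_tab","off_mark","amber_dropper","powder_jar","mouth_mirror"]:
        r=silhouettes(n,l); print(n,l,[(round(d["p"],2),np.round(d["centre"]).tolist(),int(d["region"].sum())) for d in r[:2]])
print(sense()["t"])
E
```

```text
pics
{'t': 0.0, 'q': [1.297, 0.32, 1.566, -0.0, 1.257, -0.02], 'qd': [-0.0, -0.0, -0.001, 0.0, 0.002, 0.0], 'tau': [0.0, -41.553, -23.416, -0.0, 0.008, -0.0], 'eef_pos': [0.144, 0.556, 0.23], 'tcp_rot': [-3.14, -0.0, 2.888], 'contact_force': [-0.705, -0.758, 0.639], 'ft_torque': [-0.008, -0.031, -0.029], 'finger_gap': 0.085}
scene 393.28566052602275 257.45687442335344 184.15466557612692 [[0.676, -0.737, 0.02], [-0.364, -0.357, -0.86], [0.641, 0.574, -0.51]] [-0.106, 0.33, 0.425]
scene vibrator [(0.77, [271.0, 203.0], 3758)]
scene lever_tab [(0.69, [253.0, 194.0], 176)]
scene off_mark [(0.72, [271.0, 207.0], 3734)]
scene amber_dropper [(0.71, [240.0, 170.0], 410), (0.32, [253.0, 189.0], 177)]
scene powder_jar [(0.67, [315.0, 236.0], 727)]
scene mouth_mirror [(0.46, [245.0, 235.0], 101)]
top 423.21590191058544 248.87928772889094 188.16585694625135 [[0.027, -1.0, -0.015], [-0.988, -0.024, -0.149], [0.149, 0.019, -0.989]] [0.293, 0.471, 0.9]
top vibrator [(0.56, [271.0, 187.0], 4312)]
top lever_tab [(0.5, [266.0, 203.0], 44)]
top off_mark [(0.7, [270.0, 186.0], 4257)]
top amber_dropper [(0.55, [213.0, 164.0], 234)]
top powder_jar [(0.86, [335.0, 201.0], 336), (0.45, [269.0, 186.0], 4303)]
top mouth_mirror [(0.56, [266.0, 230.0], 141)]
wrist 298.7168071607756 250.1379551243522 194.09194535786818 [[0.249, 0.968, 0.0], [0.918, -0.237, 0.318], [0.308, -0.079, -0.948]] [-0.576, -0.042, 0.38]
wrist vibrator [(0.59, [91.0, 377.0], 456)]
wrist lever_tab []
wrist off_mark [(0.85, [88.0, 373.0], 481)]
wrist amber_dropper []
wrist powder_jar []
wrist mouth_mirror []
1.05
```

```bash
python3 - <<'E'
import cv2
a=cv2.imread('pics/scene0.png')[120:280,180:360];b=cv2.imread('pics/top0.png')[120:260,180:370]
cv2.imwrite('pics/sc.png',cv2.resize(a,None,fx=4,fy=3.7,interpolation=2)[:600]);cv2.imwrite('pics/tc.png',cv2.resize(b,None,fx=4,fy=4,interpolation=2))
E
```

```text
(no output)
```

View pics/sc.png

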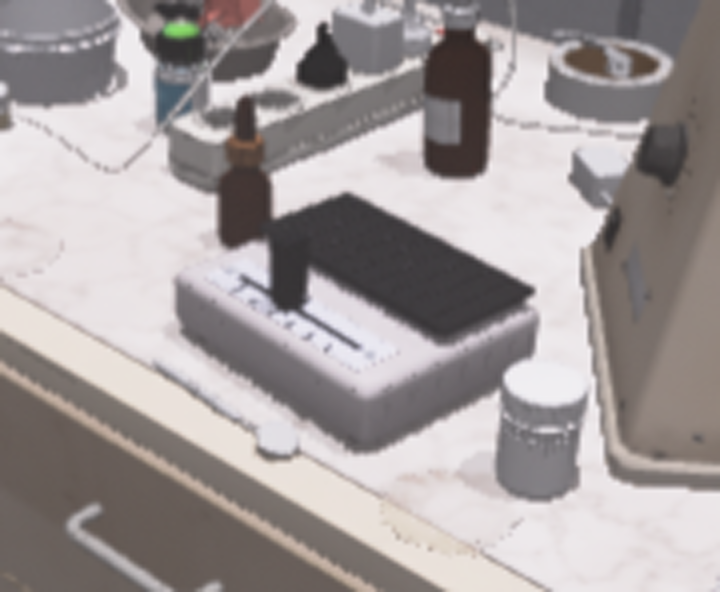

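View pics/tc.png

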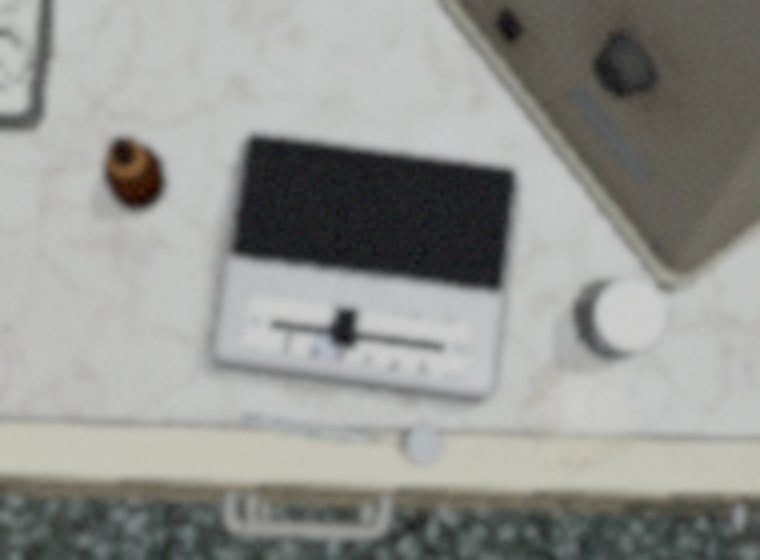

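View pics/scene0.png

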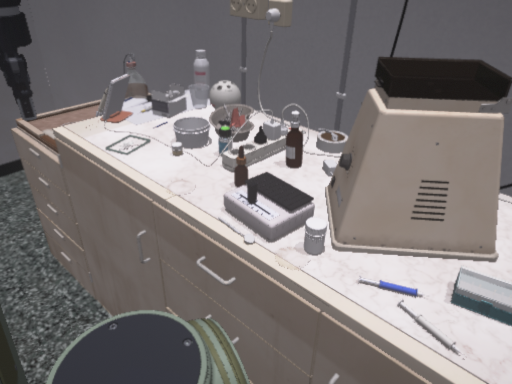

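```bash
cat >> h.py <<'E'
def ray(n,px,z,m=None):
    m=m or camera_model(n); K=np.array([[m["fx"],0,m["cx"]],[0,m["fy"],m["cy"]],[0,0,1]])
    u=cv2.undistortPoints(np.array(px,float).reshape(-1,1,2),K,np.array(m["distortion"]))[:,0]
    R=np.array(m["R"]);t=np.array(m["t"]); d=np.c_[u,np.ones(len(u))]@R; c=-R.T@t
    return c+d*((z-c[2])/d[:,2])[:,None]
def proj(n,X,m=None):
    m=m or camera_model(n); K=np.array([[m["fx"],0,m["cx"]],[0,m["fy"],m["cy"]],[0,0,1]])
    return cv2.projectPoints(np.array(X,float).reshape(-1,1,3),cv2.Rodrigues(np.array(m["R"]))[0],np.array(m["t"]),K,np.array(m["distortion"]))[0][:,0]
E
python3 - <<'E'
from h import *
c=lambda p:np.array(p)/4+[180,120]
P=ray("top",c([(250,135),(512,172),(498,287),(236,255)]),.059); print(P.round(4))
M=ray("top",c([(288,343),(315,350),(340,355),(366,360),(394,366),(424,368)]),.046); print(M.round(4))
print("slot",ray("top",c([(272,324),(444,346)]),.045).round(4))
print("tab top",ray("top",c([(346,315)]),.092).round(4))
print("front corners",ray("top",c([(218,362),(490,398)]),.03).round(4))
for n,p in [("amber_dropper",.05),("powder_jar",.03),("mouth_mirror",.005)]:
    save("top","pics/t.png"); r=silhouettes("top",n)[0]; print(n,ray("top",[r["centre"]],p).round(3))
S=lambda p:np.array(p)/[4,3.7]+[180,120]
print("scene plate",ray("scene",S([(268,225),(348,193),(535,292),(440,338)]),.059).round(4))
E
```

```text
[[0.5364 0.321  0.059 ]
 [0.5192 0.1771 0.059 ]
 [0.4555 0.1844 0.059 ]
 [0.4695 0.3266 0.059 ]]
[[0.4237 0.2973 0.046 ]
 [0.4202 0.2825 0.046 ]
 [0.4178 0.2688 0.046 ]
 [0.4154 0.2546 0.046 ]
 [0.4125 0.2392 0.046 ]
 [0.4118 0.2229 0.046 ]]
slot [[0.434  0.3063 0.045 ]
 [0.4242 0.2121 0.045 ]]
tab top [[0.434 0.267 0.092]]
front corners [[0.4138 0.336  0.03  ]
 [0.3976 0.185  0.03  ]]
amber_dropper [[0.512 0.384 0.05 ]]
powder_jar [[0.437 0.108 0.03 ]]Traceback (most recent call last):
  File "<stdin>", line 9, in <module>
IndexError: list index out of range
```

```bash
python3 -m crank '[[[-0.04,-0.03,0],0.14,1],[[-0.08,-0.06,0],0.28,1],[[-0.12,-0.087,0],0.42,1],[[-0.16,-0.116,0],0.56,1],[[-0.2,-0.145,0],0.7,1],[[-0.24,-0.174,0],0.84,1],[[-0.28,-0.203,0],0.98,1],[[-0.32,-0.232,0],1.12,1],[[-0.357,-0.258,0],1.27,1],[[-0.357,-0.258,0],1.427,1],[[-0.357,-0.258,0],1.427,1],[[-0.357,-0.258,0],1.427,1]]'
python3 - <<'E'
from h import *
s=sense(); print(s["t"],s["eef_pos"],s["tcp_rot"],s["contact_force"],s["finger_gap"],s["q"])
im=save("wrist","pics/w1.png")
for l in ["vibrator","lever_tab"]:
    print(l,[(d["p"],d["centre"],d["region"].sum()) for d in silhouettes("wrist",l)])
save("top","pics/t1.png");save("scene","pics/s1.png")
E
```

```text
t: 2.55
eef_pos: [0.425, 0.2174, 0.2313]
tcp_rot: [-3.141, -0.0, 1.464]
contact_force: [-0.2, 0.7, 0.7]
finger_gap: -0.0004
2.55 [0.42495024 0.21737105 0.23129975] [-3.14134574e+00 -2.47658141e-04  1.46372776e+00] [-0.20045425  0.72606775  0.72499243] -0.0003512537633245879 [4.48499523e-01 1.65652702e-01 1.77543548e+00 3.65393095e-04
 1.20058364e+00 5.55435839e-01]
vibrator [(0.62, [285.7, 125.2], np.int64(17639))]
lever_tab [(0.68, [250.4, 126.0], np.int64(324))]
```

View pics/w1.png

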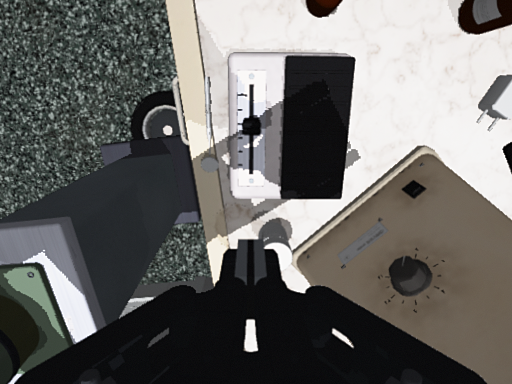

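View pics/s1.png

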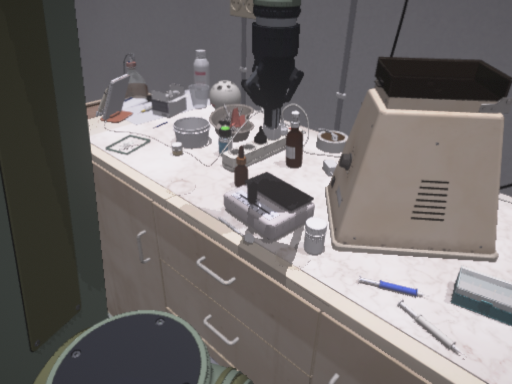

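```bash
python3 - <<'E'
from h import *
a=cv2.imread('pics/w1.png')[45:205,200:370]
cv2.imwrite('pics/w1c.png',cv2.resize(a,None,fx=3.75,fy=3.75,interpolation=2))
E
```

```text
(no output)
```

View pics/w1c.png

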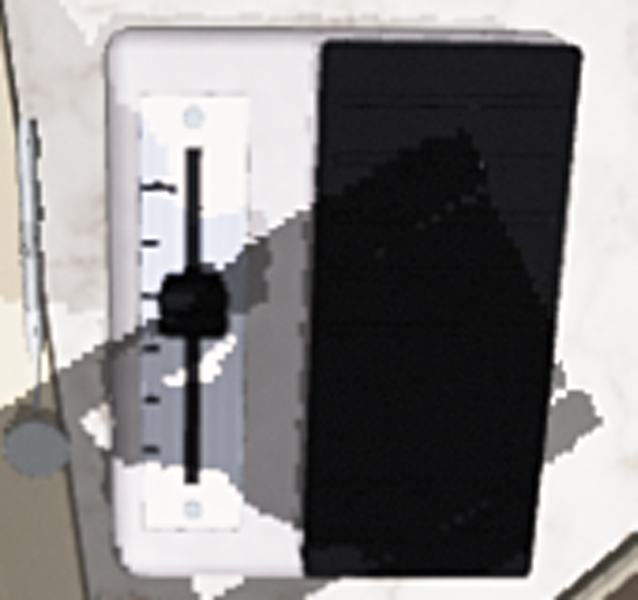

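```bash
python3 - <<'E'
from h import *
c=lambda p:np.array(p)/3.75+[200,45]
m=camera_model("wrist"); print("cam",-np.array(m["R"]).T@m["t"])
marks=ray("wrist",c([(150,187),(150,243),(150,297),(150,349),(150,401),(150,450)]),.046); print(marks.round(4), np.diff(marks[:,:2],axis=0))
sl=ray("wrist",c([(193,150),(191,483)]),.045); print(sl.round(4))
d=sl[0,:2]-sl[1,:2]; L=np.linalg.norm(d); d/=L; print(L,"yaw",np.arctan2(-d[0],d[1]))
pl=ray("wrist",c([(320,40),(582,45),(530,577),(303,572)]),.059);print(pl.round(4))
fit=np.polyfit(np.arange(6),marks[:,:2]@d,1); print("off along d",fit)
for z in (.092,.085): 
    t=ray("wrist",c([(193,275),(193,303),(193,337)]),z); print(z,t.round(4),(fit[1]-t[:,:2]@d))
sA=silhouettes
m2=d
E
```

```text
cam [0.43370059 0.29972928 0.37420268]
[[0.423  0.3005 0.046 ]
 [0.4213 0.2854 0.046 ]
 [0.4196 0.2705 0.046 ]
 [0.4178 0.2557 0.046 ]
 [0.4161 0.2405 0.046 ]
 [0.4144 0.2258 0.046 ]] [[-0.00174834 -0.01509323]
 [-0.00173352 -0.01494357]
 [-0.00171642 -0.01477594]
 [-0.00176561 -0.01517957]
 [-0.00171159 -0.01469696]]
[[0.436  0.309  0.045 ]
 [0.4255 0.2141 0.045 ]]
0.09549113498544401 yaw -0.11053915713666408
[[0.4715 0.3323 0.059 ]
 [0.5396 0.3245 0.059 ]
 [0.5238 0.1783 0.059 ]
 [0.4562 0.187  0.059 ]]
off along d [-0.01504082  0.34524567]
0.092 [[0.4327 0.2787 0.092 ]
 [0.4319 0.272  0.092 ]
 [0.4311 0.2637 0.092 ]] [0.0204949  0.02726408 0.03561292]
0.085 [[0.4326 0.2782 0.085 ]
 [0.4319 0.2713 0.085 ]
 [0.431  0.2628 0.085 ]] [0.02101562 0.02795271 0.03650864]
```

```bash
python3 -m crank '[[[0,0.001,0.04],0,1],[[0,0.001,0.08],0,1],[[0,0.001,0.12],0,1],[[0,0.001,0.15],0,1],[[0,0.001,0.163],0,1],[[0,0.001,0.163],0,1],[[0.01,0.001,0.163],0,1],[[0.02,0.001,0.163],0,1],[[0.025,0.001,0.163],0,1],[[0.025,0.001,0.163],0,1],[[0.025,0.001,0.163],0,1]]'
python3 - <<'E'
from h import *
im=save("wrist","pics/w2.png");save("top","pics/t2.png");save("scene","pics/s2.png")
a=cv2.imread('pics/s2.png')[140:260,200:340];cv2.imwrite('pics/s2c.png',cv2.resize(a,None,fx=5,fy=5,interpolation=2))
E
```

```text
t: 3.9
eef_pos: [0.429, 0.2423, 0.0687]
tcp_rot: [3.141, -0.0, 1.462]
contact_force: [0.9, -0.4, 0.6]
finger_gap: 0.0003
```

View pics/w2.png

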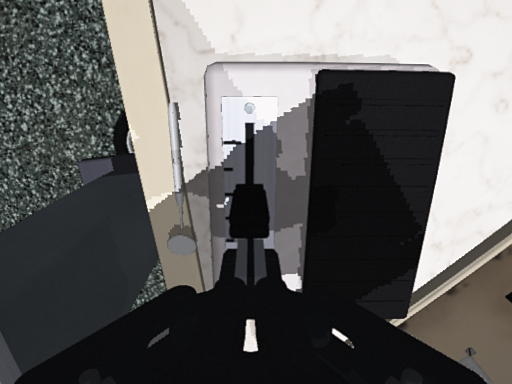

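View pics/s2c.png

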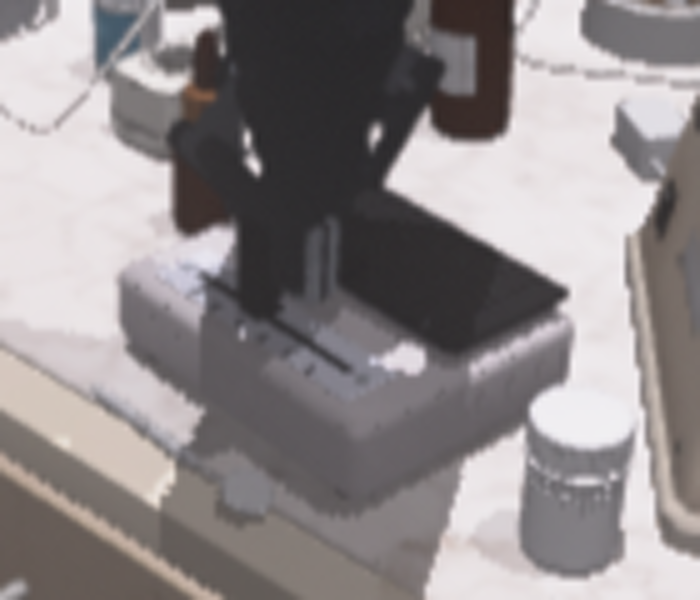

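```bash
python3 -m crank '[[[0.004,0,0],0,1],[[0.008,0,0],0,1],[[0.01,0,0],0,1],[[0.012,0,0],0,1],[[0.013,0,0],0,1],[[0.014,0,0],0,1]]'; python3 -m crank '[[[0.002,0,0],0,1],[[0.004,0,0],0,1],[[0.006,0,0],0,1],[[0.008,0,0],0,1],[[0.01,0,0],0,1],[[0.012,0,0],0,1],[[0.014,0,0],0,1],[[0.016,0,0],0,1],[[0.018,0,0],0,1],[[0.02,0,0],0,1]]'
python3 - <<'E'
from h import *
im=save("wrist","pics/w3.png")
a=cv2.imread('pics/w3.png')[40:300,180:360];cv2.imwrite('pics/w3c.png',cv2.resize(a,None,fx=2.3,fy=2.3,interpolation=2))
E
```

```text
t: 4.65
eef_pos: [0.4306, 0.2558, 0.0684]
tcp_rot: [3.141, 0.0, 1.461]
contact_force: [1.2, -3.2, 2.0]
finger_gap: 0.0001
t: 5.65
eef_pos: [0.4328, 0.2764, 0.0683]
tcp_rot: [3.141, -0.001, 1.46]
contact_force: [-0.5, -0.3, 0.8]
finger_gap: -0.0002
```

View pics/w3c.png

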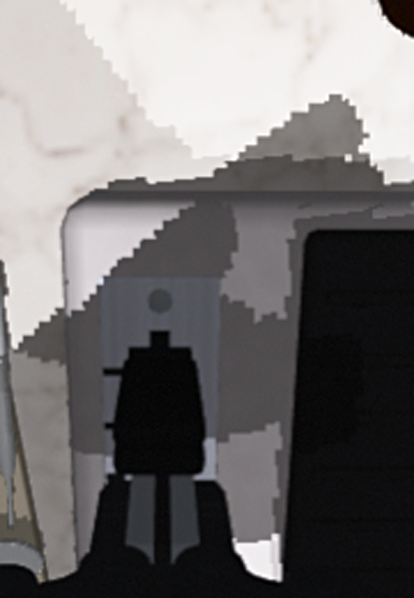

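```bash
python3 -m crank '[[[0.001,0,0],0,1],[[0.002,0,0],0,1],[[0.003,0,0],0,1],[[0.004,0,0],0,1],[[0.005,0,0],0,1],[[0.005,0,0],0,1],[[0.005,0,0],0,1]]'
```

```text
t: 6.4
eef_pos: [0.4332, 0.2807, 0.0683]
tcp_rot: [-3.142, -0.0, 1.461]
contact_force: [-0.2, 0.3, -0.2]
finger_gap: 0.0003
```

```bash
python3 -m crank '[[[0.001,0,0],0,1],[[0.0015,0,0],0,1],[[0.0015,0,0],0,1]]';python3 -m crank '[[[0.001,0,0],0,1],[[0.001,0,0],0,1]]'
```

```text
t: 6.7
eef_pos: [0.4333, 0.2819, 0.0683]
tcp_rot: [-3.141, 0.001, 1.461]
contact_force: [0.6, -2.1, 0.8]
finger_gap: 0.0003
t: 6.9
eef_pos: [0.4333, 0.2827, 0.0683]
tcp_rot: [-3.141, 0.001, 1.461]
contact_force: [-0.6, -4.8, 1.8]
finger_gap: -0.0
```

```bash
python3 -m crank '[[[-0.01,0,0],0,1],[[-0.03,0,0],0,1],[[-0.03,0,-0.04],0,1],[[-0.03,0,-0.08],0,1],[[-0.03,0,-0.12],0,1],[[-0.03,0,-0.12],0,1],[[-0.03,0,-0.12],0,1]]'
python3 - <<'E'
from h import *
im=save("wrist","pics/w4.png")
a=cv2.imread('pics/w4.png')[45:245,200:370];cv2.imwrite('pics/w4c.png',cv2.resize(a,None,fx=3,fy=3,interpolation=2))
E
```

```text
t: 7.6
eef_pos: [0.4303, 0.2536, 0.189]
tcp_rot: [3.14, -0.002, 1.461]
contact_force: [-0.9, -0.0, 0.2]
finger_gap: 0.0003
```

View pics/w4c.png

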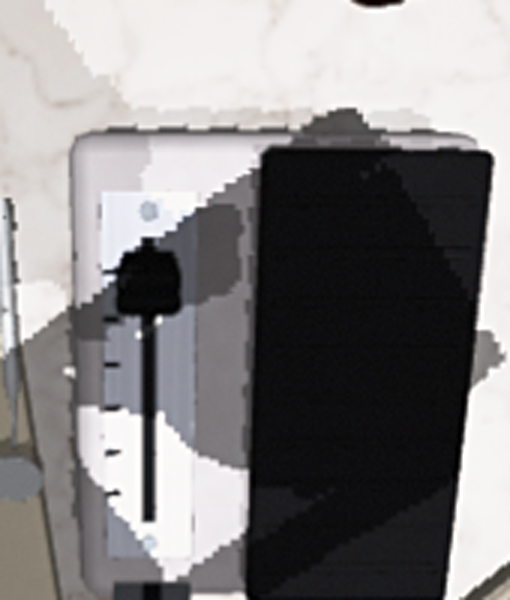

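The tab (crop column 149, rows 240–315) stands at the long off mark (row 271). Next I cross over to the off side.

```bash
python3 -m crank '[[[0.03,0,0],0,1],[[0.06,0,0],0,1],[[0.078,0,0],0,1],[[0.078,0,0],0,1],[[0.078,0,0.04],0,1],[[0.078,0,0.08],0,1],[[0.078,0,0.11],0,1],[[0.078,0,0.121],0,1],[[0.078,0,0.121],0,1],[[0.078,0,0.121],0,1]]'
python3 - <<'E'
from h import *
im=save("wrist","pics/w5.png");save("scene","pics/s5.png")
a=cv2.imread('pics/s5.png')[140:260,200:340];cv2.imwrite('pics/s5c.png',cv2.resize(a,None,fx=5,fy=5,interpolation=2))
E
```

```text
t: 8.65
eef_pos: [0.4395, 0.3311, 0.0683]
tcp_rot: [3.14, -0.001, 1.461]
contact_force: [-0.0, 0.2, -1.2]
finger_gap: -0.0001
```

View pics/s5c.png

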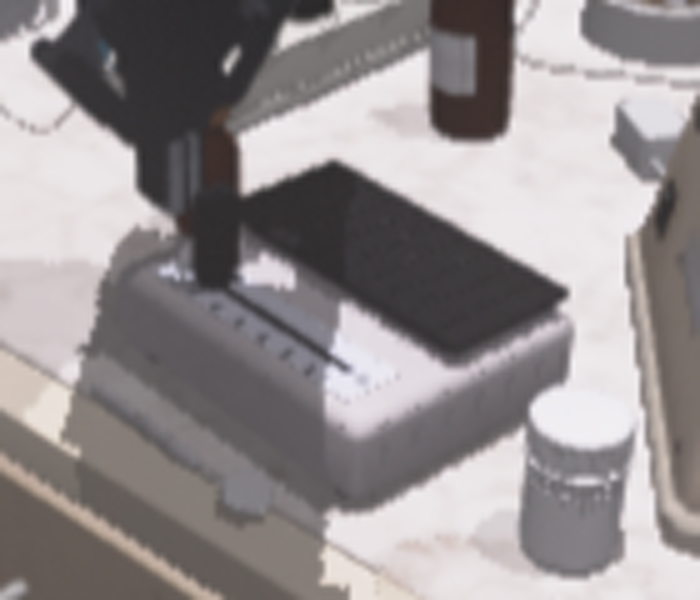

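```bash
python3 -m crank '[[[-0.004,0,0],0,1],[[-0.008,0,0],0,1],[[-0.011,0,0],0,1],[[-0.013,0,0],0,1],[[-0.014,0,0],0,1],[[-0.0145,0,0],0,1],[[-0.0145,0,0],0,1]]'; for i in 1 2 3 4; do python3 -m crank '[[[-0.001,0,0],0,1],[[-0.001,0,0],0,1]]'|grep -E "pos|contact"; done
```

```text
t: 9.45
eef_pos: [0.4372, 0.3165, 0.0673]
tcp_rot: [3.142, -0.0, 1.461]
contact_force: [-0.9, 0.9, 0.2]
finger_gap: -0.0002
eef_pos: [0.437, 0.3155, 0.0673]
contact_force: [-0.6, 0.3, 0.6]
eef_pos: [0.437, 0.315, 0.0673]
contact_force: [0.1, 1.9, -1.2]
eef_pos: [0.4369, 0.3141, 0.0673]
contact_force: [-1.0, 4.7, -1.0]
eef_pos: [0.4367, 0.3124, 0.0673]
contact_force: [-0.4, 2.6, -1.5]
```

```bash
python3 -m crank '[[[-0.0015,0,0],0,1],[[-0.003,0,0],0,1],[[-0.0045,0,0],0,1],[[-0.006,0,0],0,1],[[-0.0075,0,0],0,1],[[-0.009,0,0],0,1],[[-0.0105,0,0],0,1],[[-0.012,0,0],0,1],[[-0.0135,0,0],0,1],[[-0.015,0,0],0,1],[[-0.0165,0,0],0,1],[[-0.018,0,0],0,1],[[-0.0195,0,0],0,1],[[-0.021,0,0],0,1],[[-0.022,0,0],0,1],[[-0.023,0,0],0,1],[[-0.023,0,0],0,1]]'
for i in 1 2 3 4; do python3 -m crank '[[[-0.0005,0,0],0,1],[[-0.001,0,0],0,1],[[-0.001,0,0],0,1]]'|grep -E "pos|contact"; done
python3 - <<'E'
from h import *
im=save("wrist","pics/w6.png");save("scene","pics/s6.png")
a=cv2.imread('pics/s6.png')[140:260,200:340];cv2.imwrite('pics/s6c.png',cv2.resize(a,None,fx=5,fy=5,interpolation=2))
E
```

```text
t: 11.95
eef_pos: [0.4341, 0.2894, 0.0673]
tcp_rot: [-3.141, 0.0, 1.461]
contact_force: [0.4, -0.3, 0.0]
finger_gap: -0.0
eef_pos: [0.434, 0.2887, 0.0673]
contact_force: [-0.9, 0.4, 0.8]
eef_pos: [0.4339, 0.2876, 0.0673]
contact_force: [0.7, -0.4, -0.5]
eef_pos: [0.4338, 0.2866, 0.0673]
contact_force: [-0.7, 0.5, -0.8]
eef_pos: [0.4337, 0.2856, 0.0673]
contact_force: [0.4, 1.1, 0.2]
```

View pics/s6c.png

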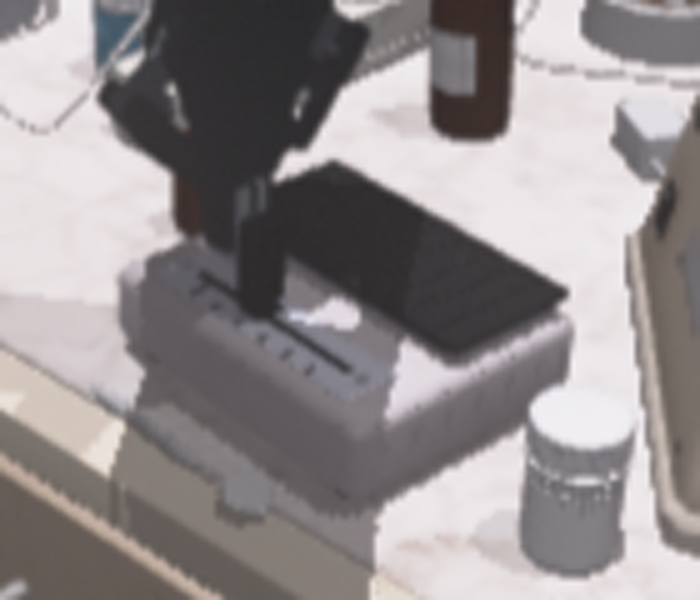

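Click 2 is confirmed: contact resumes at 30 mm of travel. Now the last click, slowly.

```bash
python3 -m crank '[[[-0.001,0,0],0,1],[[-0.002,0,0],0,1],[[-0.003,0,0],0,1],[[-0.004,0,0],0,1],[[-0.005,0,0],0,1],[[-0.006,0,0],0,1],[[-0.006,0,0],0,1]]'|grep -E "pos|contact"
for i in 1 2 3; do python3 -m crank '[[[-0.0005,0,0],0,1],[[-0.001,0,0],0,1],[[-0.001,0,0],0,1]]'|grep -E "pos|contact"; done
python3 - <<'E'
from h import *
im=save("wrist","pics/w7.png");save("scene","pics/s7.png")
a=cv2.imread('pics/s7.png')[140:260,200:340];cv2.imwrite('pics/s7c.png',cv2.resize(a,None,fx=5,fy=5,interpolation=2))
E
```

```text
eef_pos: [0.433, 0.279, 0.0673]
contact_force: [-0.2, 0.4, -1.0]
eef_pos: [0.4328, 0.2784, 0.0673]
contact_force: [-0.2, 0.4, 0.1]
eef_pos: [0.4328, 0.2776, 0.0672]
contact_force: [-0.1, -0.7, -0.6]
eef_pos: [0.4327, 0.2766, 0.0673]
contact_force: [-0.4, 0.3, 0.7]
```

View pics/s7c.png

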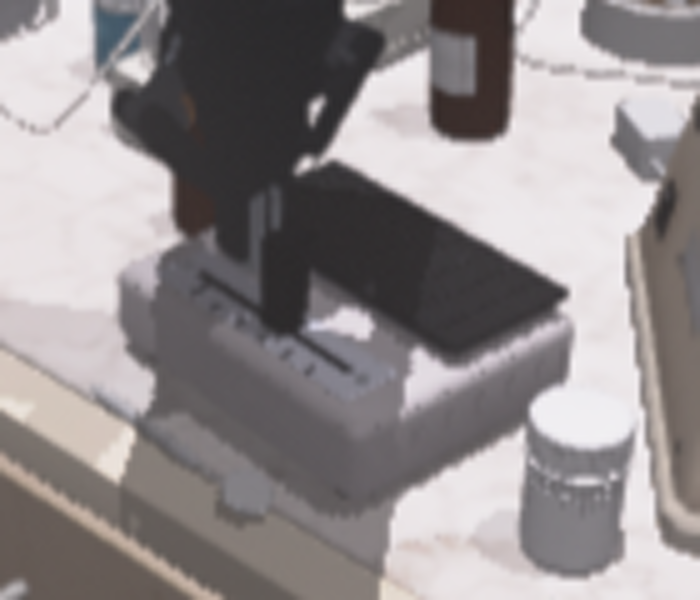

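View pics/w7.png

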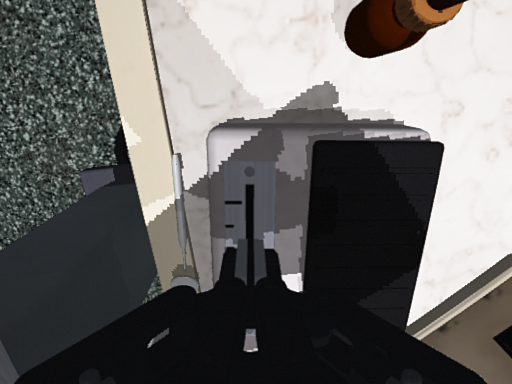

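The tab jumped ahead (foot now at about crop 285,328) and there is no contact force. I back off, rise clear and look.

```bash
python3 -m crank '[[[0.01,0,0],0,1],[[0.025,0,0],0,1],[[0.03,0,-0.03],0,1],[[0.03,0,-0.07],0,1],[[0.03,0,-0.12],0,1],[[0,0,-0.163],0,1],[[-0.03,0,-0.163],0,1],[[-0.06,0,-0.163],0,1],[[-0.06,0,-0.163],0,1],[[-0.06,0,-0.163],0,1],[[-0.06,0,-0.163],0,1]]'
python3 - <<'E'
from h import *
im=save("wrist","pics/w8.png");save("scene","pics/s8.png");save("top","pics/t8.png")
a=cv2.imread('pics/w8.png')[45:205,200:370];cv2.imwrite('pics/w8c.png',cv2.resize(a,None,fx=3.75,fy=3.75,interpolation=2))
a=cv2.imread('pics/s8.png')[120:280,180:360];cv2.imwrite('pics/s8c.png',cv2.resize(a,None,fx=4,fy=3.7,interpolation=2))
E
```

```text
t: 16.05
eef_pos: [0.4265, 0.2184, 0.2303]
tcp_rot: [3.141, -0.001, 1.462]
contact_force: [-0.0, 0.9, 0.5]
finger_gap: -0.0
```

View pics/w8c.png

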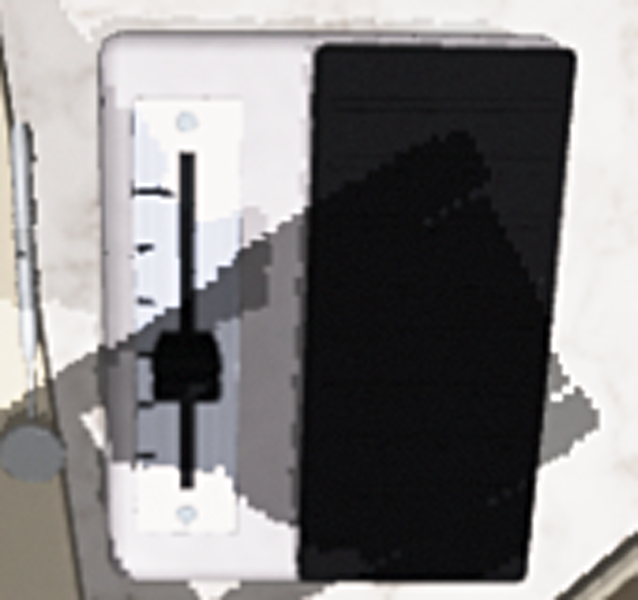

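View pics/s8c.png

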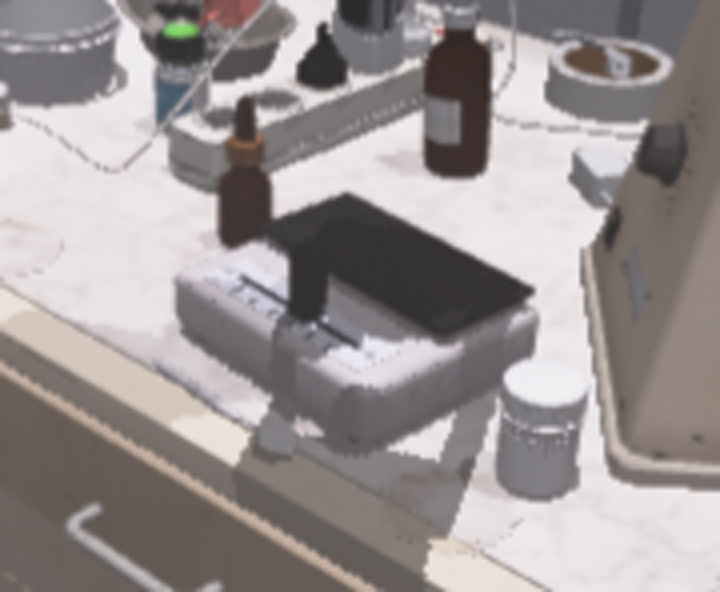

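```bash
python3 - <<'E'
from h import *
c=lambda p:np.array(p)/3.75+[200,45]
d=np.array([.1103,.9939]); m=camera_model("wrist")
M=ray("wrist",c([(150,191),(147,247),(147,301),(145,354),(145,404),(145,456)]),.046,m)[:,:2]@d
o=np.polyfit(np.arange(6),M,1); print(o)
print("travel from far (-y) top edge", o[1]-(ray("wrist",c([(187,402)]),.092,m)[:,:2]@d)-.006)
E
```

```text
[-0.01508048  0.3445836 ]
travel from far (-y) top edge [0.0447657]
```

Travel measures 44.8 mm, with the arm well above everything.

```bash
python3 -c "
from cell import *
s=sense();print(s['t'],s['contact_force'],s['qd'].round(3) if hasattr(s['qd'],'round') else s['qd']);print(job_done())"
```

```text
16.2 [-0.20498604  0.15905793  0.41055027] [-0.004 -0.001  0.004 -0.001  0.001 -0.   ]
the job is handed in; nothing more can be done
None
```

I pushed the lever back to off with the shut fingertips, then pushed it from the other side through clicks 1 and 2 into click 3. I stopped pushing at about 39 mm of travel, where it had dropped into the notch by itself.

**Off:** the wrist picture showed the tab beside the long off mark. The fingers met it again at about 0 mm of travel, and the highest push force I read was about 5 N.

**End state:** the last wrist picture puts the lever at 44.8 mm of travel (target 45 ± 4 mm). By eye the dropper, jar and mirror stand where they started. The arm was still, about 0.23 m above the worktop with no contact force, when I handed in at 16.2 s.

No check failed. The one disagreement was that contact on the off side came about 1 mm later than the camera calibration predicted.

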